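# Set out a parts kit on the setting-out board

## Task

Set out the kit on the grey board: stand the teal tin in the middle of the yellow tile, and on the middle of the green tile build a neat, squared-up stack of the three small parts boxes that lie loose on the bench, the blue one at the bottom, the white-and-blue one on top of it and the orange one on top of that. Stand the red-capped jar upright on the board in line with the stack and the tin, midway between them. Leave the label roll and the stapler where they are.

Things in the scene. Friction and masses are not known exactly. Their poses are not given: they have to be found in the camera images.
- board: fixed grey board, 110 x 330 x 6 mm thick, lying flat on the bench with a bright metal strip along each short end; origin at the centre of its underside (its upper face is 6 mm above the origin and the bench), y along its length, x across it (roughly away from the robot). The middle of the board, bare, is midway between the two tiles. Its place and yaw change from start to start
- green_tile: fixed green square tile, 90 x 90 x 3 mm, on the board 112 mm from the board's middle towards one end (which end changes); origin at the centre of its underside, upper face 3 mm above it (9 mm above the bench); x and y along its edges, parallel to the board's
- yellow_tile: fixed yellow square tile, 90 x 90 x 3 mm, on the board 112 mm from the board's middle towards the other end; origin at the centre of its underside, upper face 3 mm above it (9 mm above the bench); x and y along its edges, parallel to the board's
- blue_box: loose plain blue parts box, 50 (x) x 60 (y) x 40 (z) mm, about 40 g, closed and solid, standing on the bench; origin at the centre of its underside. This is the one down on the bench top, not one of the boxes on the white drawer unit
- white_box: loose white parts box with blue bands, 40 (x) x 50 (y) x 30 (z) mm, about 40 g, closed and solid, on the bench top (not on the drawer unit); origin at the centre of its underside
- orange_box: loose plain orange-yellow parts box, 40 (x) x 40 (y) x 20 (z) mm, about 40 g, closed and solid, on the bench top (not on the drawer unit); origin at the centre of its underside
- red_cap_jar: loose round white jar with a red cap, 41 mm across, 65 mm tall, about 60 g, standing upright on the bench; the cap is fixed; origin at the centre of its underside, z up
- teal_tin: loose round teal-labelled tin with a silver lid, 57.5 mm across, 72 mm tall, about 180 g, closed, standing upright on the bench; origin at the centre of its underside, z up
- label_roll: bystander: white roll of labels standing on its flat side, 68 mm across, 41 mm tall, beyond the left end of the board; origin at the centre of its underside; leave it alone
- stapler: bystander: red stapler, 30 (x) x 124 (y) x 44 mm, beyond the right end of the board; origin at the centre of its underside; leave it alone
Not all that is in view belongs to the job. Leave any brown look-alike of the teal_tin alone. Of the things that look like the white_box, take the one that is farthest to the robot's left at the start.

How it is judged (in metres and radians):
At the end, for the whole second after the job is handed in: Blue box on the green tile and tin on the yellow, within 12 mm of centre; white on blue, orange on white, within 10 mm; boxes parallel within 0.2 rad to what is under them (any quarter turn); jar on the board within 14 mm of its middle; all upright within 0.1 rad, released, at rest (horizontal distance between blue_box and green_tile below 0.012 m and height (world z) of blue_box between 0.005 and 0.014 m and (angle between the x axis of blue_box and the x axis of green_tile, either way round below 0.2 rad or angle between the x axis of blue_box and the y axis of green_tile, either way round below 0.2 rad) and horizontal distance between white_box and blue_box below 0.01 m and height (world z) of white_box between 0.044 and 0.054 m and (angle between the x axis of white_box and the x axis of blue_box, either way round below 0.2 rad or angle between the x axis of white_box and the y axis of blue_box, either way round below 0.2 rad) and horizontal distance between orange_box and white_box below 0.01 m and height (world z) of orange_box between 0.074 and 0.084 m and (angle between the x axis of orange_box and the x axis of white_box, either way round below 0.2 rad or angle between the x axis of orange_box and the y axis of white_box, either way round below 0.2 rad) and horizontal distance between teal_tin and yellow_tile below 0.012 m and height (world z) of teal_tin between 0.005 and 0.014 m and horizontal distance between red_cap_jar and board below 0.014 m and height (world z) of red_cap_jar between 0.003 and 0.011 m and angle between each of blue_box, white_box, orange_box, red_cap_jar, teal_tin's own z axis and vertical below 0.1 rad and linear speed of each of blue_box, white_box, orange_box, red_cap_jar, teal_tin below 0.02 m/s and angular speed of each of blue_box, white_box, orange_box, red_cap_jar, teal_tin below 0.5 rad/s); the robot touches nothing.
It fails at once if the label roll or the stapler is pushed more than 20 mm from its place (distance of any of label_roll, stapler from where it was at the start of the episode above 0.02 m).
It also fails if it takes over 133 s, if anything falls off the work surface, if the arm or the gripper's body presses on something with over 40 N, if the wrist force passes 120 N, or if a joint passes its speed limit or range.

## Robot

A 6-joint arm with a two-finger parallel gripper is mounted at the origin on a cart in front of the work surface, level with it; the furniture and walls round the work are solid. World frame = base frame: x ahead of the robot, y to its left, z up, the work surface at z = 0. Lengths are in m, angles in degrees, forces in N, time in s.
With the tool pointing down it reaches from about 0.3 to 0.85 m from the base axis. Payload 4.2 kg.
Tool frame: the origin (TCP) lies at the very end of the fingers, on their centre line; the grasp point (between the pads) lies 19 mm behind it (arm.grip_depth is the distance from the TCP to the grasp point, in m); z points along the fingers, y is the line along which they close (so a half turn about z gives the same grasp; the last joint's range is limited). The gripper opens to 91 mm and grips with 3 to 60 N. Pads are 32 mm wide; open, the fingers measure 118 mm over their backs; the gripper's body (76 mm by 178 mm) begins 60 mm behind the grasp point.
Start: joints at [-67.609, 18.312, 89.639, -0, 72.044, -1.146], TCP at [0.23, -0.527, 0.214] pointing down, gripper open.
Joint ranges: [-177.97, 177.97], [-48.28, 115.42], [12.27, 149.76], [-77.06, 257.06], [2.81, 150.46], [-146.56, 146.56]. Speed limits (degrees/s): [147.25, 147.25, 180, 180, 180, 180].

## Interface

Orientations are given as a 3x3 rotation matrix whose columns are the frame's x, y, z axes.
In Python, from plant import arm gives the robot as it stands.
- The arm moves only by the shell command python3 -m pendant 'ROWS' [OPENING] [FORCE]. ROWS is JSON, a list of rows, each an object with "translation": the shift along the tool's x, y, z in cm, a list of three; "twist": the turn about the tool's z in degrees. A call has 1 to 5 rows; each row is the pose to reach, as a shift and turn from the pose commanded when the call began, along the tool's axes at that moment; what a row does not reach only later rows make up. A row lasts 1/8 s, in which the tool goes at most 62.5 mm and 10.7 degrees, less where a joint would pass 70% of its speed; a pose out of reach is approached as far as the arm can. A call with a gripper value outside its range is refused whole. OPENING is the finger opening in cm, from 0 to 9.12, set as the call begins (- or left out, the last holds). The fingers move at their own pace and stop on an object; FORCE is the grip in N (left out, the last holds). Time passes only in rows, so rows that repeat a pose let the fingers close. It gives the time, the measured TCP pose, the force, the opening and the grip force at its end, in the units of the state.
- arm.get_state(): the state, without advancing time (a new reading comes with each control period).
- arm.read_camera(name): name is "scene" or "top" or "wrist"; returns (picture, depth): 480x640x3 uint8, red, green, blue; 480x640 float32, m along the optical axis (not along the pixel's ray), 0 where there is no reading.
- arm.camera_info(name): a dict with "K" (3x3 intrinsics, pixels), "R" (3x3) and "t" (3): a world point X has camera coordinates R X + t. Camera axes: x right, y down, z forward; pixel columns grow to the right and rows downward; lengths in m; the calibration is good to about 2 mm. A picture is of the moment at which its call begins: read the wrist's pose just before it. camera_info takes no time and is no camera call; for the wrist camera it gives the pose at the moment of the call.
- arm.hand_in(): hands the job in; it is judged then, once.
The state is a dict: "time": time; "joints": joint angles; "joint_vel": joint speeds; "effort": joint torques, N m; "tool_pos": TCP position; "tcp_rot": TCP orientation; "wrist_force": force on the tool from outside, world axes, zero at the start; "ft_torque": the same for the moment, N m; "opening": finger opening in m; "gripper_force": force on a finger pad.
Only numpy, scipy, OpenCV 4.12 (cv2) and the standard library are available. Lean on these libraries where they do the work, as an engineer would, in place of code of your own. Each camera call takes 0.05 s, during which the arm holds its last target. There are 200 camera calls.

## Working session

There is one attempt and no reset: what is moved stays moved. The work goes in short steps, Python scripts to look and compute and a shell command to move; the robot and the scene stay as the last step left them, time stands still between calls to the robot, and variables do not carry over. Pictures are saved under pics/ and viewed, at most 14 in all, crops included, and the job is handed in when it is done.

```bash
ls; mkdir -p pics; python3 - <<'E'
from plant import arm
import cv2
print(arm.get_state()); print(arm.grip_depth)
for n in("scene","top"):
    im,d=arm.read_camera(n); i=arm.camera_info(n); print(n,i, (d>0).mean())
    cv2.imwrite(f"pics/{n}0.png",im[:,:,::-1])
E
```

```text
pics
{'time': 0.0, 'joints': array([-6.76088169e+01,  1.83502291e+01,  8.97081676e+01, -1.46994584e-03,
        7.20416189e+01, -1.14794140e+00]), 'joint_vel': array([ 0.03701603,  0.03145491,  0.04662226,  0.02973208, -0.03781851,
        0.17599251]), 'effort': array([ 1.41733672e-03, -4.12450254e+01, -2.31973743e+01,  7.26665184e-02,
        4.54784813e-02, -1.42946469e-04]), 'tool_pos': array([ 0.22942083, -0.52669195,  0.21312249]), 'tcp_rot': array([[ 9.16784410e-01,  3.99381863e-01, -6.87513683e-04],
       [ 3.99382455e-01, -9.16783006e-01,  1.60469358e-03],
       [ 1.05846504e-05, -1.74573896e-03, -9.99998476e-01]]), 'wrist_force': array([ 0.40305891, -0.02865013,  0.45145034]), 'ft_torque': array([-0.00854886, -0.05426316,  0.03758818]), 'gripper_force': 0.0, 'opening': 0.09086139142375114}
0.0188
scene {'K': array([[554.67245568,   0.        , 319.60624725],
       [  0.        , 554.67245568, 241.80242846],
       [  0.        ,   0.        ,   1.        ]]), 'R': array([[-0.88249791, -0.47029936,  0.00399272],
       [-0.34022698,  0.63251494, -0.69582358],
       [ 0.32471993, -0.61542129, -0.71820165]]), 't': array([0.48086945, 0.25795625, 1.41005494])} 0.9958821614583333
top {'K': array([[521.2835118 ,   0.        , 321.1048274 ],
       [  0.        , 521.2835118 , 230.92754409],
       [  0.        ,   0.        ,   1.        ]]), 'R': array([[ 0.36266838, -0.93191613, -0.00199377],
       [-0.88655279, -0.34435364, -0.30894129],
       [ 0.28722081,  0.11381082, -0.95107902]]), 't': array([-0.22063009,  0.50320466,  1.22489248])} 0.99607421875
```

View pics/scene0.png

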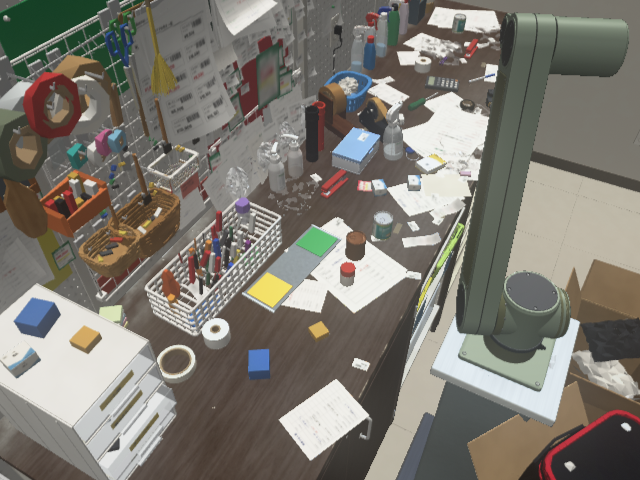

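View pics/top0.png

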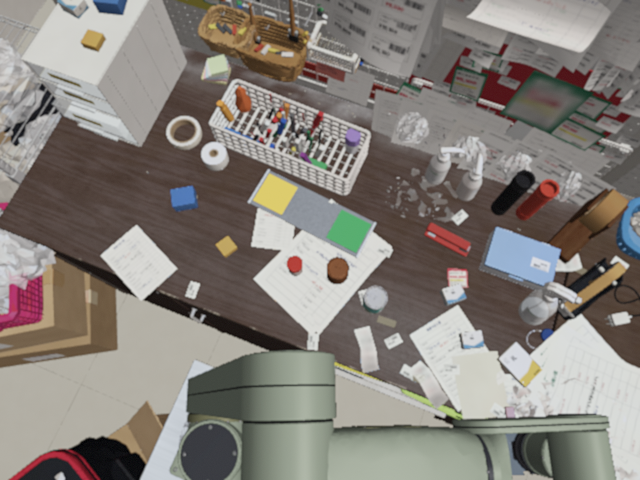

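The top view shows the following:
- Blue box (184,197), with blue boxes on the drawer unit at about (110,3) and (72,3).
- Orange box (226,246), with another on the drawer unit at (92,40).
- Jar (295,265).
- Brown look-alike tin (338,270) and teal tin (375,298).
- White-box candidates (455,295), (457,276), (472,340), (518,360) and (192,289).

Next I'll take one close crop.

```bash
cat > h.py <<'E'
from plant import arm
import numpy as np, cv2
def ray(n,uv,z,info=None):
    i=info or arm.camera_info(n); uv=np.atleast_2d(uv).astype(float)
    d=np.c_[uv,np.ones(len(uv))]@np.linalg.inv(i["K"]).T@i["R"]; c=-i["R"].T@i["t"]
    return c+d*((z-c[2])/d[:,2])[:,None]
def cloud(n,d,info=None):
    i=info or arm.camera_info(n); v,u=np.mgrid[:480,:640]
    p=np.stack([u,v,np.ones_like(u)],-1)@np.linalg.inv(i["K"]).T*d[...,None]
    return (p-i["t"])@i["R"]
E
python3 - <<'E'
import cv2,numpy as np
from h import *
t=cv2.imread("pics/top0.png");s=cv2.imread("pics/scene0.png")
a=cv2.resize(t[250:390,420:560],(560,560)[:2],interpolation=2)[:, :400]
a=cv2.resize(t[255:385,430:550],None,fx=4,fy=4,interpolation=2)[:,:400]
b=cv2.resize(s[155:255,345:445],None,fx=4,fy=4,interpolation=2)
c=np.zeros((520,800,3),np.uint8);c[:a.shape[0],:a.shape[1]]=a;c[:400,400:]=b
cv2.imwrite("pics/c1.png",c)
im,d=arm.read_camera("top");P=cloud("top",d)
for n,(u,v) in dict(blue=(184,195),orange=(226,244),jar=(295,263),brown=(338,266),teal=(375,295),w1=(455,293),w2=(457,274),w3=(472,338),w4=(192,289),yel=(274,195),grn=(349,229),roll=(214,150),stap=(447,238)).items(): print(n,P[v,u].round(3))
E
```

```text
blue [0.522 0.355 0.041]
orange [0.444 0.201 0.022]
jar [0.451 0.008 0.068]
brown [ 0.482 -0.094  0.069]
teal [ 0.448 -0.203  0.065]
w1 [ 0.534 -0.389  0.028]
w2 [ 0.591 -0.384  0.001]
w3 [ 0.441 -0.459  0.032]
w4 [0.306 0.237 0.004]
yel [0.619 0.141 0.01 ]
grn [ 0.601 -0.082  0.013]
roll [0.671 0.337 0.04 ]
stap [ 0.659 -0.327  0.042]
```

View pics/c1.png

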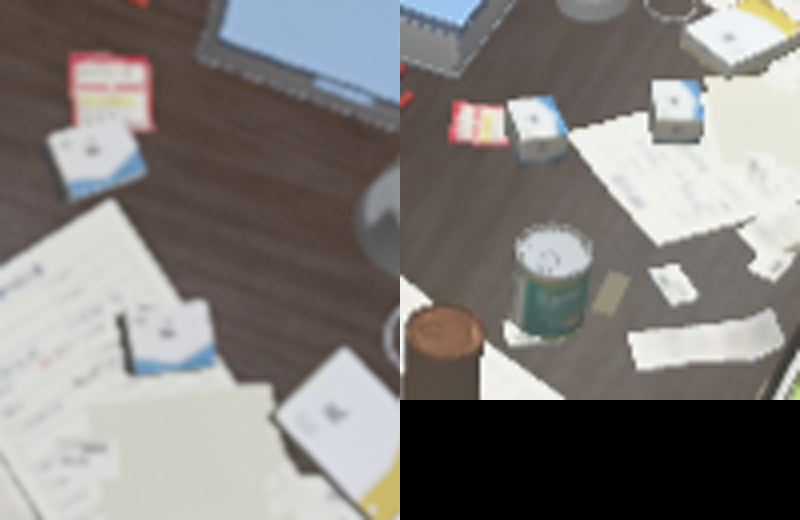

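The left panel confirms two real white-and-blue boxes, at top (455,295) and (472,340). The red card at (457,276) is flat. The first box (y = -0.39) is farther to the robot's left, so I take that one. The teal tin is at (375,298), next to the brown one. Now for the poses.

```bash
cat >> h.py <<'E'
TOPS=dict(blue=((.522,.355),.04,.05),orange=((.444,.201),.02,.04),jar=((.451,.008),.065,.032),teal=((.448,-.203),.072,.045),white=((.534,-.389),.03,.042),brown=((.482,-.094),.07,.05),roll=((.671,.337),.041,.05))
def top_face(n,c,h,r,d=None,tol=.006,info=None):
    "points of the upper face -> centre, size, yaw(deg)"
    if d is None: d=arm.read_camera(n)[1]
    P=cloud(n,d,info); m=(abs(P[...,2]-h)<tol)&(np.hypot(P[...,0]-c[0],P[...,1]-c[1])<r)&(d>0)
    k,l,s,_=cv2.connectedComponentsWithStats(m.astype(np.uint8)); 
    if k<2: return None
    m=l==1+np.argmax(s[1:,4]); q=P[m]
    (cx,cy),(a,b),t=cv2.minAreaRect((q[:,:2]*1000).astype(np.float32))
    return np.r_[cx/1000,cy/1000,q[:,2].mean(),a/1000,b/1000,t].round(4), m.sum()
def tile(n,im,lo,hi,z=.009,info=None):
    m=cv2.inRange(cv2.cvtColor(im,cv2.COLOR_RGB2HSV),lo,hi)
    k,l,s,_=cv2.connectedComponentsWithStats(m)
    best=None
    for j in range(1,k):
        if s[j,4]<150: continue
        v,u=np.nonzero(l==j); p=ray(n,np.c_[u,v],z,info)[:,:2]
        if np.hypot(*(p.mean(0)-[.61,.03]))<.16:
            (cx,cy),(a,b),t=cv2.minAreaRect((p*1000).astype(np.float32)); print(n,'tile',round(cx,1),round(cy,1),round(a,1),round(b,1),round(t,1),p.mean(0).round(4),len(p))
E
python3 - <<'E'
from h import *
for n in("top","scene"):
    im,d=arm.read_camera(n)
    for k,(c,h,r) in TOPS.items(): print(n,k,top_face(n,c,h,r,d))
    tile(n,im,(22,90,90),(35,255,255)); tile(n,im,(50,90,60),(80,255,255))
E
```

```text
top blue (array([ 0.5207,  0.3591,  0.0396,  0.053 ,  0.0613, 30.8066]), np.int64(403))
top orange (array([4.41500e-01, 2.00400e-01, 1.94000e-02, 4.05000e-02, 3.94000e-02,
       6.01192e+01]), np.int64(229))
top jar (array([4.52900e-01, 1.03000e-02, 6.38000e-02, 3.96000e-02, 3.75000e-02,
       2.23157e+01]), np.int64(203))
top teal (array([ 0.4425, -0.2059,  0.0696,  0.0552,  0.0559, 20.403 ]), np.int64(359))
top white (array([ 5.32700e-01, -3.86600e-01,  2.97000e-02,  4.07000e-02,
        5.00000e-02,  3.92222e+01]), np.int64(319))
top brown (array([ 4.78800e-01, -9.44000e-02,  6.91000e-02,  5.51000e-02,
        5.63000e-02,  8.04468e+01]), np.int64(398))
top roll (array([0.663 , 0.3342, 0.0398, 0.067 , 0.0664, 1.5485]), np.int64(414))
top tile 623.9 140.5 88.9 87.9 83.0 [0.6238 0.1404] 998
top tile 597.2 -81.4 88.0 87.0 83.0 [ 0.597  -0.0817] 1050
scene blue (array([ 0.5197,  0.3615,  0.0399,  0.0488,  0.0626, 32.4654]), np.int64(467))
scene orange (array([4.4110e-01, 2.0300e-01, 1.9900e-02, 4.1400e-02, 4.4100e-02,
       6.1135e+01]), np.int64(224))
scene jar (array([4.52600e-01, 1.44000e-02, 6.42000e-02, 4.30000e-02, 3.95000e-02,
       8.87293e+01]), np.int64(145))
scene teal (array([ 0.4441, -0.2034,  0.07  ,  0.0561,  0.0577, 29.7233]), np.int64(206))
scene white (array([ 5.34600e-01, -3.85500e-01,  2.92000e-02,  4.18000e-02,
        6.05000e-02,  3.81527e+01]), np.int64(137))
scene brown (array([ 0.4783, -0.0917,  0.0691,  0.0556,  0.0601, 34.15  ]), np.int64(263))
scene roll (array([ 0.6619,  0.3365,  0.0401,  0.0672,  0.0681, 18.675 ]), np.int64(468))
scene tile 624.1 142.5 90.6 89.2 83.2 [0.624  0.1433] 851
scene tile 598.6 -79.7 87.9 89.9 84.0 [ 0.5979 -0.0782] 641
```

```bash
cat >> h.py <<'E'
def go(x,y,z,phi=None):
    "shift (cm, tool axes) and twist (deg) from the measured pose; phi = world angle of the closing axis, mod 180"
    s=arm.get_state(); R=s["tcp_rot"]; d=R.T@(np.array([x,y,z])-s["tool_pos"])*100
    p=np.degrees(np.arctan2(R[1,1],R[0,1])); tw=0 if phi is None else -((phi-p+90)%180-90)
    print("pos",s["tool_pos"].round(4),"phi",round(p,1),"j",s["joints"].round(0),"open",round(s["opening"],4),"F",round(s["gripper_force"],1),"t",s["time"])
    print("-> shift",d.round(2),"twist",round(tw,1))
E
python3 - <<'E'
from h import *
d=arm.read_camera("top")[1];P=cloud("top",d)
def near(c,r,zmin=.015):
    m=(np.hypot(P[...,0]-c[0],P[...,1]-c[1])<r)&(P[...,2]>zmin); q=P[m]
    a=np.degrees(np.arctan2(q[:,1]-c[1],q[:,0]-c[0]))//30*30; rr=np.hypot(q[:,0]-c[0],q[:,1]-c[1])
    for k in sorted(set(a)): print(int(k),"rmin",rr[a==k].min().round(3),"zmax",q[a==k,2].max().round(3), end=" | ")
    print()
for c in((.624,.1415),(.611,.0305),(.598,-.0805),(.52,.36)): print(c);near(c,.12)
go(.443,-.2045,.15,-18)
E
```

```text
(0.624, 0.1415)
-180 rmin 0.017 zmax 0.015 | -150 rmin 0.019 zmax 0.017 | -120 rmin 0.043 zmax 0.016 | -90 rmin 0.043 zmax 0.016 | -60 rmin 0.024 zmax 0.111 | -30 rmin 0.029 zmax 0.16 | 0 rmin 0.04 zmax 0.148 | 30 rmin 0.037 zmax 0.109 | 60 rmin 0.038 zmax 0.016 | 120 rmin 0.018 zmax 0.016 | 
(0.611, 0.0305)
-150 rmin 0.085 zmax 0.016 | -120 rmin 0.088 zmax 0.017 | -90 rmin 0.083 zmax 0.017 | -60 rmin 0.09 zmax 0.107 | -30 rmin 0.08 zmax 0.111 | 0 rmin 0.081 zmax 0.171 | 30 rmin 0.097 zmax 0.11 | 60 rmin 0.068 zmax 0.016 | 90 rmin 0.072 zmax 0.017 | 
(0.598, -0.0805)
-180 rmin 0.018 zmax 0.076 | -150 rmin 0.044 zmax 0.016 | -120 rmin 0.046 zmax 0.016 | -90 rmin 0.021 zmax 0.015 | -60 rmin 0.035 zmax 0.016 | 0 rmin 0.037 zmax 0.107 | 30 rmin 0.035 zmax 0.11 | 90 rmin 0.032 zmax 0.017 | 120 rmin 0.039 zmax 0.016 | 150 rmin 0.018 zmax 0.075 | 
(0.52, 0.36)
-180 rmin 0.001 zmax 0.046 | -150 rmin 0.005 zmax 0.046 | -120 rmin 0.003 zmax 0.047 | -90 rmin 0.005 zmax 0.047 | -60 rmin 0.003 zmax 0.046 | -30 rmin 0.005 zmax 0.048 | 0 rmin 0.003 zmax 0.045 | 30 rmin 0.002 zmax 0.044 | 60 rmin 0.004 zmax 0.046 | 90 rmin 0.005 zmax 0.046 | 120 rmin 0.003 zmax 0.045 | 150 rmin 0.005 zmax 0.043 | 
pos [ 0.2295 -0.527   0.2137] phi -66.5 j [-68.  18.  90.  -0.  72.  -1.] open 0.0912 F 0.0 t 0.3
-> shift [ 32.45 -21.04   6.38] twist -48.5
```

```bash
python3 -m pendant '[{"translation":[6.2,-4,0],"twist":-10},{"translation":[12.2,-8,0],"twist":-20},{"translation":[18,-12,0],"twist":-30},{"translation":[23,-15.5,0],"twist":-40},{"translation":[28,-18.5,0],"twist":-48.5}]' 9.1 20; python3 -c "
from h import *
go(.443,-.2045,.1,-18); go(.443,-.2045,.02,-18)"
```

```text
time: 0.92
tool_pos: [0.4002, -0.2631, 0.2142]
tcp_rot: [[0.304, 0.953, 0.001], [0.953, -0.304, -0.0], [-0.0, 0.001, -1.0]]
wrist_force: [0.4, -0.3, 0.5]
opening: 0.0914
gripper_force: 0.0
pos [ 0.4002 -0.2631  0.2142] phi -17.7 j [-35.  10. 102.  -0.  69. -17.] open 0.0914 F 0.0 t 0.925
-> shift [ 6.89  2.29 11.42] twist 0.3
pos [ 0.4002 -0.2631  0.2142] phi -17.7 j [-35.  10. 102.  -0.  69. -17.] open 0.0914 F 0.0 t 0.925
-> shift [ 6.89  2.29 19.42] twist 0.3
```

```bash
python3 -m pendant '[{"translation":[4,1.2,3],"twist":0},{"translation":[6.9,2.3,8],"twist":0},{"translation":[6.9,2.3,11.5],"twist":0},{"translation":[6.9,2.3,11.5],"twist":0}]'; python3 -c "
from h import *
go(.443,-.2045,.02,-18)
im,d=arm.read_camera('wrist');cv2.imwrite('pics/w1.png',im[:,:,::-1])"
```

```text
time: 1.42
tool_pos: [0.4409, -0.2051, 0.0969]
tcp_rot: [[0.308, 0.952, -0.006], [0.952, -0.308, 0.003], [0.001, -0.006, -1.0]]
wrist_force: [0.2, -0.3, 0.6]
opening: 0.0912
gripper_force: 0.0
pos [ 0.4409 -0.2051  0.0969] phi -17.9 j [-26.  17. 111.  -0.  53.  -8.] open 0.0912 F 0.0 t 1.425
-> shift [0.11 0.23 7.69] twist 0.1
```

View pics/w1.png

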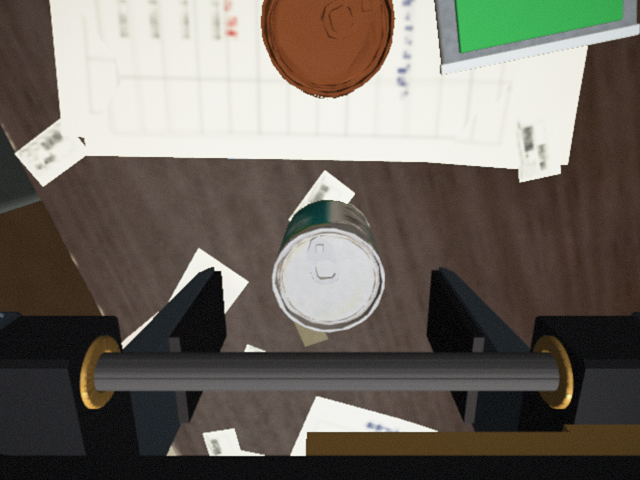

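The wrist view shows the silver tin lid at (328,278), centred between the fingers at (205,…) and (445,…). The brown look-alike at (328,40) is well clear. I'll descend and grip.

```bash
python3 -m pendant '[{"translation":[0.1,0.2,4],"twist":0},{"translation":[0.1,0.2,7.6],"twist":0},{"translation":[0.1,0.2,7.6],"twist":0}]'; python3 -m pendant '[{"translation":[0,0,0],"twist":0},{"translation":[0,0,0],"twist":0},{"translation":[0,0,0],"twist":0},{"translation":[0,0,0],"twist":0},{"translation":[0,0,0],"twist":0}]' 4.5 25;  python3 -m pendant '[{"translation":[0,0,0],"twist":0},{"translation":[0,0,-4],"twist":0},{"translation":[0,0,-10],"twist":0},{"translation":[0,0,-16],"twist":0},{"translation":[0,0,-16],"twist":0}]' ;python3 -c "
from h import *
go(.624,.1415,.18,83.3)"
```

```text
time: 1.85
tool_pos: [0.4442, -0.2063, 0.0229]
tcp_rot: [[0.309, 0.951, -0.002], [0.951, -0.309, 0.001], [0.0, -0.002, -1.0]]
wrist_force: [0.2, -1.0, 0.4]
opening: 0.0911
gripper_force: 0.0
time: 2.48
tool_pos: [0.4438, -0.2057, 0.0235]
tcp_rot: [[0.308, 0.951, -0.002], [0.951, -0.308, 0.001], [-0.0, -0.002, -1.0]]
wrist_force: [-4.9, 0.1, 6.9]
opening: 0.0569
gripper_force: 25.0
time: 3.1
tool_pos: [0.4478, -0.2074, 0.1877]
tcp_rot: [[0.308, 0.951, 0.011], [0.951, -0.308, -0.005], [-0.002, 0.012, -1.0]]
wrist_force: [0.6, -0.3, -2.5]
opening: 0.0568
gripper_force: 25.0
pos [ 0.4478 -0.2074  0.1877] phi -18.0 j [-26.  12. 103.   0.  65.  -8.] open 0.0568 F 25.0 t 3.1
-> shift [38.62  5.99  0.78] twist 78.7
```

```bash
python3 -m pendant '[{"translation":[5,0.8,0],"twist":-10},{"translation":[10.5,1.6,0],"twist":-20},{"translation":[16,2.5,0],"twist":-30},{"translation":[21.5,3.3,0],"twist":-40},{"translation":[27,4.2,0],"twist":-50}]';python3 -c "
from h import *
go(.624,.1415,.18,83.3)"
```

```text
time: 3.72
tool_pos: [0.5677, 0.0396, 0.1809]
tcp_rot: [[-0.536, 0.845, -0.003], [0.845, 0.536, -0.0], [0.001, -0.003, -1.0]]
wrist_force: [1.1, 0.0, -1.9]
opening: 0.0571
gripper_force: 25.0
pos [0.5677 0.0396 0.1809] phi 32.4 j [  3.  19.  93.  -0.  68. -30.] open 0.0571 F 25.0 t 3.725
-> shift [ 5.59 10.21  0.07] twist -50.9
```

```bash
python3 -m pendant '[{"translation":[2,4,0],"twist":-10.4},{"translation":[4,8,0],"twist":-20.8},{"translation":[5.6,10.2,0],"twist":-31.2},{"translation":[5.6,10.2,0],"twist":-41.5},{"translation":[5.6,10.2,0],"twist":-51}]';python3 -m pendant '[{"translation":[0,0,0],"twist":0},{"translation":[0,0,0],"twist":0}]';python3 -c "
from h import *
go(.624,.1415,.0345,83.3)"
```

```text
time: 4.35
tool_pos: [0.6239, 0.1399, 0.1802]
tcp_rot: [[-0.993, 0.115, -0.004], [0.115, 0.993, -0.001], [0.004, -0.001, -1.0]]
wrist_force: [-0.6, -0.3, -1.9]
opening: 0.0566
gripper_force: 25.0
time: 4.6
tool_pos: [0.6243, 0.1393, 0.1818]
tcp_rot: [[-0.992, 0.124, -0.002], [0.124, 0.992, -0.0], [0.002, -0.001, -1.0]]
wrist_force: [-0.4, 0.1, -2.5]
opening: 0.0572
gripper_force: 25.0
pos [0.6243 0.1393 0.1818] phi 82.9 j [ 12.  25.  83.   0.  71. -71.] open 0.0572 F 25.0 t 4.6
-> shift [ 0.03  0.22 14.73] twist -0.4
```

```bash
python3 -m pendant '[{"translation":[0,0.2,5],"twist":0},{"translation":[0,0.2,10],"twist":0},{"translation":[0,0.2,13.5],"twist":0},{"translation":[0,0.2,14.4],"twist":0},{"translation":[0,0.2,14.4],"twist":0}]';python3 -c "
from h import *
go(.624,.1415,.0335,83.3)"
```

```text
time: 5.22
tool_pos: [0.6254, 0.1414, 0.0392]
tcp_rot: [[-0.993, 0.122, 0.0], [0.122, 0.993, -0.0], [-0.0, -0.0, -1.0]]
wrist_force: [0.3, -0.6, -1.7]
opening: 0.0569
gripper_force: 25.0
pos [0.6254 0.1414 0.0392] phi 83.0 j [ 12.  32.  93.  -0.  54. -71.] open 0.0569 F 25.0 t 5.225
-> shift [ 0.14 -0.01  0.57] twist -0.3
```

```bash
python3 -m pendant '[{"translation":[0.1,0,0.2],"twist":0},{"translation":[0.1,0,0.4],"twist":0},{"translation":[0.1,0,0.5],"twist":0},{"translation":[0.1,0,0.5],"twist":0}]';python3 -c "
from h import *
go(.624,.1415,.0335,83.3)"
```

```text
time: 5.72
tool_pos: [0.6241, 0.1416, 0.0342]
tcp_rot: [[-0.993, 0.121, 0.0], [0.121, 0.993, -0.0], [-0.0, 0.0, -1.0]]
wrist_force: [0.3, -0.7, -3.0]
opening: 0.057
gripper_force: 25.0
pos [0.6241 0.1416 0.0342] phi 83.0 j [ 12.  33.  94.  -0.  53. -71.] open 0.057 F 25.0 t 5.725
-> shift [ 0.01 -0.01  0.07] twist -0.3
```

```bash
python3 -m pendant '[{"translation":[0,0,0.1],"twist":0},{"translation":[0,0,0.1],"twist":0}]'; python3 -m pendant '[{"translation":[0,0,0.1],"twist":0},{"translation":[0,0,0.1],"twist":0},{"translation":[0,0,0.1],"twist":0},{"translation":[0,0,0.1],"twist":0}]' 7.5 20;python3 -m pendant '[{"translation":[0,0,-2],"twist":0},{"translation":[0,0,-7],"twist":0},{"translation":[0,0,-12],"twist":0},{"translation":[0,0,-15],"twist":0},{"translation":[0,0,-15],"twist":0}]'; python3 -c "
from h import *
go(.4528,.0125,.1,83.3)
for n in('top','scene'): print(top_face(n,(.624,.1415),.081,.05))"
```

```text
time: 5.98
tool_pos: [0.624, 0.1415, 0.0329]
tcp_rot: [[-0.993, 0.121, -0.0], [0.121, 0.993, -0.0], [0.0, -0.0, -1.0]]
wrist_force: [0.1, 0.1, -1.3]
opening: 0.0573
gripper_force: 25.0
time: 6.48
tool_pos: [0.6241, 0.1416, 0.0321]
tcp_rot: [[-0.993, 0.121, 0.0], [0.121, 0.993, -0.0], [-0.0, 0.0, -1.0]]
wrist_force: [-0.6, -0.3, 0.2]
opening: 0.0751
gripper_force: 0.0
time: 7.1
tool_pos: [0.6255, 0.1419, 0.185]
tcp_rot: [[-0.993, 0.121, 0.006], [0.121, 0.993, 0.001], [-0.006, 0.002, -1.0]]
wrist_force: [-0.2, 0.3, -0.1]
opening: 0.0753
gripper_force: 0.0
pos [0.6255 0.1419 0.185 ] phi 83.0 j [ 12.  25.  83.  -0.  71. -71.] open 0.0753 F 0.0 t 7.1
-> shift [ 15.63 -14.95   8.37] twist -0.3
(array([6.25600e-01, 1.40900e-01, 7.87000e-02, 5.60000e-02, 5.29000e-02,
       6.11886e+01]), np.int64(288))
(array([ 0.6253,  0.1431,  0.0786,  0.0557,  0.058 , 35.835 ]), np.int64(277))
```

```bash
python3 -m pendant '[{"translation":[4,-3.5,0],"twist":0},{"translation":[8,-7.5,0],"twist":0},{"translation":[12,-11.5,2],"twist":0},{"translation":[15.6,-14.9,6],"twist":0},{"translation":[15.6,-14.9,8.5],"twist":0}]' 8.5;python3 -m pendant '[{"translation":[0,0,0],"twist":0},{"translation":[0,0,0],"twist":0}]'; python3 -c "
from h import *
go(.4528,.0125,.018,83.3)"
```

```text
time: 7.82
tool_pos: [0.4452, 0.0112, 0.0938]
tcp_rot: [[-0.992, 0.124, -0.008], [0.124, 0.992, -0.0], [0.008, -0.001, -1.0]]
wrist_force: [2.0, -1.0, 0.3]
opening: 0.0849
gripper_force: 0.0
time: 8.07
tool_pos: [0.4518, 0.0128, 0.097]
tcp_rot: [[-0.993, 0.121, 0.0], [0.121, 0.993, -0.0], [-0.0, -0.0, -1.0]]
wrist_force: [0.3, -0.5, 0.7]
opening: 0.0852
gripper_force: 0.0
pos [0.4518 0.0128 0.097 ] phi 83.1 j [  0.  14. 115.  -0.  51. -83.] open 0.0852 F 0.0 t 8.075
-> shift [-0.1  -0.01  7.9 ] twist -0.2
```

```bash
python3 -m pendant '[{"translation":[0,0,4],"twist":0},{"translation":[0,0,7.5],"twist":0},{"translation":[0,0,7.5],"twist":0},{"translation":[0,0,7.5],"twist":0}]'; python3 -m pendant '[{"translation":[0,0,0],"twist":0},{"translation":[0,0,0],"twist":0},{"translation":[0,0,0],"twist":0},{"translation":[0,0,0],"twist":0},{"translation":[0,0,0],"twist":0}]' 3 12;  python3 -m pendant '[{"translation":[0,0,0],"twist":0},{"translation":[0,0,-4],"twist":0},{"translation":[0,0,-9],"twist":0},{"translation":[0,0,-14],"twist":0},{"translation":[0,0,-14],"twist":0}]' ;python3 -c "
from h import *
go(.611,.0305,.16,83.3)"
```

```text
time: 8.57
tool_pos: [0.4527, 0.0128, 0.0232]
tcp_rot: [[-0.993, 0.121, 0.003], [0.121, 0.993, -0.0], [-0.003, 0.0, -1.0]]
wrist_force: [0.5, 0.7, 0.2]
opening: 0.0852
gripper_force: 0.0
time: 9.2
tool_pos: [0.4511, 0.0125, 0.022]
tcp_rot: [[-0.993, 0.121, 0.0], [0.121, 0.993, -0.0], [-0.0, -0.0, -1.0]]
wrist_force: [0.5, -1.5, 0.4]
opening: 0.0409
gripper_force: 12.0
time: 9.82
tool_pos: [0.4536, 0.0126, 0.1654]
tcp_rot: [[-0.993, 0.121, 0.009], [0.121, 0.993, 0.0], [-0.009, 0.001, -1.0]]
wrist_force: [-0.5, 1.0, -1.1]
opening: 0.0402
gripper_force: 12.0
pos [0.4536 0.0126 0.1654] phi 83.0 j [  0.   9. 109.  -0.  61. -83.] open 0.0402 F 12.0 t 9.825
-> shift [-15.4    3.68   0.68] twist -0.3
```

```bash
python3 -m pendant '[{"translation":[-5,1.2,0],"twist":0},{"translation":[-10.5,2.4,0],"twist":0},{"translation":[-15.4,3.7,0.5],"twist":0},{"translation":[-15.4,3.7,4],"twist":0},{"translation":[-15.4,3.7,8],"twist":0}]';python3 -m pendant '[{"translation":[0,0,2],"twist":0},{"translation":[0,0,3.5],"twist":0},{"translation":[0,0,4.3],"twist":0},{"translation":[0,0,4.3],"twist":0},{"translation":[0,0,4.3],"twist":0}]'; python3 -c "
from h import *
go(.610,.0305,.0285,83.3)"
```

```text
time: 10.45
tool_pos: [0.6082, 0.0307, 0.0791]
tcp_rot: [[-0.993, 0.121, -0.002], [0.121, 0.993, -0.0], [0.002, -0.0, -1.0]]
wrist_force: [-1.0, 0.2, -1.8]
opening: 0.0405
gripper_force: 12.0
time: 11.08
tool_pos: [0.6091, 0.0306, 0.0398]
tcp_rot: [[-0.993, 0.121, 0.002], [0.121, 0.993, -0.0], [-0.002, 0.0, -1.0]]
wrist_force: [0.2, 0.7, -1.0]
opening: 0.0405
gripper_force: 12.0
pos [0.6091 0.0306 0.0398] phi 83.0 j [  2.  30.  98.  -0.  52. -81.] open 0.0405 F 12.0 t 11.075
-> shift [-0.09 -0.    1.13] twist -0.3
```

```bash
python3 -m pendant '[{"translation":[-0.1,0,0.4],"twist":0},{"translation":[-0.1,0,0.8],"twist":0},{"translation":[-0.1,0,1.1],"twist":0},{"translation":[-0.1,0,1.15],"twist":0},{"translation":[-0.1,0,1.15],"twist":0}]'; python3 -m pendant '[{"translation":[0,0,0],"twist":0},{"translation":[0,0,0],"twist":0},{"translation":[0,0,0],"twist":0},{"translation":[0,0,0],"twist":0}]' 6.5;python3 -m pendant '[{"translation":[0,0,-2],"twist":0},{"translation":[0,0,-7],"twist":0},{"translation":[0,0,-12],"twist":0},{"translation":[0,0,-17],"twist":0},{"translation":[0,0,-17],"twist":0}]'; python3 -c "
from h import *
go(.52,.36,.12,31.5)
for n in('top','scene'): print(top_face(n,(.611,.0305),.071,.05))"
```

```text
time: 11.7
tool_pos: [0.6096, 0.0304, 0.0279]
tcp_rot: [[-0.993, 0.121, 0.001], [0.121, 0.993, -0.0], [-0.001, -0.0, -1.0]]
wrist_force: [-0.6, -1.3, 4.1]
opening: 0.0407
gripper_force: 12.0
time: 12.2
tool_pos: [0.6094, 0.0305, 0.0273]
tcp_rot: [[-0.993, 0.121, -0.0], [0.121, 0.993, -0.0], [0.0, -0.0, -1.0]]
wrist_force: [0.5, -1.3, -0.1]
opening: 0.065
gripper_force: 0.0
time: 12.82
tool_pos: [0.612, 0.0306, 0.2023]
tcp_rot: [[-0.993, 0.121, 0.01], [0.121, 0.993, 0.0], [-0.01, 0.001, -1.0]]
wrist_force: [0.6, 1.1, -0.8]
opening: 0.0649
gripper_force: 0.0
pos [0.612  0.0306 0.2023] phi 83.0 j [  2.  22.  86.  -0.  72. -81.] open 0.0649 F 0.0 t 12.825
-> shift [13.2  31.57  8.14] twist 51.5
(array([ 0.6104,  0.0285,  0.07  ,  0.0403,  0.036 , 21.5165]), np.int64(184))
(array([ 0.6104,  0.0315,  0.0706,  0.0362,  0.0436, 30.3057]), np.int64(131))
```

Jar is placed. Next is the blue box.

```bash
python3 -m pendant '[{"translation":[2.3,5.5,0],"twist":10.4},{"translation":[4.6,11,0],"twist":20.7},{"translation":[6.9,16.5,0],"twist":31},{"translation":[9.2,22,0],"twist":41.5},{"translation":[11.5,27.4,0],"twist":51.5}]' 9.1;python3 -m pendant '[{"translation":[0,0,0],"twist":0},{"translation":[0,0,0],"twist":0}]'; python3 -c "
from h import *
go(.52,.36,.09,31.5)"
```

```text
time: 13.55
tool_pos: [0.5278, 0.3149, 0.1949]
tcp_rot: [[-0.526, 0.85, -0.004], [0.85, 0.526, -0.002], [-0.0, -0.004, -1.0]]
wrist_force: [0.1, 0.5, -0.4]
opening: 0.091
gripper_force: 0.0
time: 13.8
tool_pos: [0.5287, 0.3131, 0.1956]
tcp_rot: [[-0.533, 0.846, -0.003], [0.846, 0.533, -0.003], [-0.001, -0.004, -1.0]]
wrist_force: [-0.1, -0.3, 0.1]
opening: 0.091
gripper_force: 0.0
pos [0.5287 0.3131 0.1956] phi 32.2 j [30. 23. 86. -0. 72. -3.] open 0.091 F 0.0 t 13.8
-> shift [ 4.44  1.8  10.55] twist 0.7
```

```bash
python3 -m pendant '[{"translation":[2.4,0.9,4],"twist":0.7},{"translation":[4.4,1.8,8],"twist":0.7},{"translation":[4.4,1.8,10.5],"twist":0.7},{"translation":[4.4,1.8,10.5],"twist":0.7},{"translation":[4.4,1.8,10.5],"twist":0.7}]'; python3 -c "
from h import *
go(.52,.36,.011,31.5)
im,d=arm.read_camera('wrist');cv2.imwrite('pics/w2.png',im[:,:,::-1])"
```

```text
time: 14.42
tool_pos: [0.5224, 0.3598, 0.0934]
tcp_rot: [[-0.52, 0.854, 0.001], [0.854, 0.52, 0.001], [-0.0, 0.001, -1.0]]
wrist_force: [0.2, 0.0, 0.5]
opening: 0.0914
gripper_force: 0.0
pos [0.5224 0.3598 0.0934] phi 31.3 j [34. 29. 91. -0. 60.  2.] open 0.0914 F 0.0 t 14.425
-> shift [ 0.15 -0.21  8.24] twist -0.2
```

View pics/w2.png

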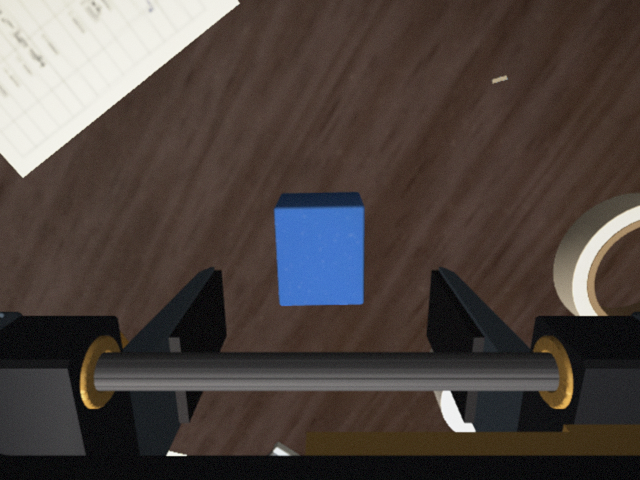

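The blue box's top is at (320,255), square between the fingers, and the label roll at (455,410) is outside them. I'll descend, grip and lift.

```bash
python3 -m pendant '[{"translation":[0.1,-0.2,4],"twist":0},{"translation":[0.1,-0.2,8],"twist":0},{"translation":[0.1,-0.2,8],"twist":0},{"translation":[0.1,-0.2,8],"twist":0}]'; python3 -m pendant '[{"translation":[0,0,0],"twist":0},{"translation":[0,0,0],"twist":0},{"translation":[0,0,0],"twist":0},{"translation":[0,0,0],"twist":0},{"translation":[0,0,0],"twist":0}]' 4 12;  python3 -m pendant '[{"translation":[0,0,0],"twist":0},{"translation":[0,0,-4],"twist":0},{"translation":[0,0,-9],"twist":0},{"translation":[0,0,-14],"twist":0},{"translation":[0,0,-17],"twist":0}]' ;python3 -c "
from h import *
go(.598,-.0805,.17,83.3)"
```

```text
time: 14.98
tool_pos: [0.5206, 0.3611, 0.0146]
tcp_rot: [[-0.521, 0.854, 0.003], [0.854, 0.521, 0.002], [0.0, 0.004, -1.0]]
wrist_force: [0.8, -0.1, 0.5]
opening: 0.0909
gripper_force: 0.0
time: 15.6
tool_pos: [0.5191, 0.3604, 0.0125]
tcp_rot: [[-0.521, 0.854, -0.0], [0.854, 0.521, -0.0], [-0.0, -0.0, -1.0]]
wrist_force: [-0.7, -0.4, 1.3]
opening: 0.0497
gripper_force: 12.0
time: 16.23
tool_pos: [0.5198, 0.3609, 0.1852]
tcp_rot: [[-0.521, 0.854, 0.003], [0.854, 0.521, 0.002], [0.0, 0.004, -1.0]]
wrist_force: [0.5, -0.4, -0.3]
opening: 0.0497
gripper_force: 12.0
pos [0.5198 0.3609 0.1852] phi 31.4 j [34. 24. 84. -0. 71.  2.] open 0.0497 F 12.0 t 16.225
-> shift [-41.76 -16.31   1.46] twist -51.9
```

```bash
python3 -m pendant '[{"translation":[-5,-2,0],"twist":-10.4},{"translation":[-10.5,-4.1,0],"twist":-20.8},{"translation":[-16,-6.2,0],"twist":-31.2},{"translation":[-21.5,-8.4,0],"twist":-41.5},{"translation":[-27,-10.5,0],"twist":-51.9}]'; python3 -m pendant '[{"translation":[0,0,0],"twist":0},{"translation":[0,0,0],"twist":0}]';python3 -c "
from h import *
go(.598,-.0805,.15,83.3)"
```

```text
time: 16.85
tool_pos: [0.5696, 0.0775, 0.1823]
tcp_rot: [[-0.992, 0.126, 0.0], [0.126, 0.992, -0.0], [-0.0, -0.0, -1.0]]
wrist_force: [1.7, 0.1, -0.6]
opening: 0.0501
gripper_force: 12.0
time: 17.1
tool_pos: [0.5694, 0.0796, 0.1823]
tcp_rot: [[-0.991, 0.133, -0.0], [0.133, 0.991, 0.001], [0.0, 0.0, -1.0]]
wrist_force: [-0.4, 0.2, -0.6]
opening: 0.0498
gripper_force: 12.0
pos [0.5694 0.0796 0.1823] phi 82.3 j [  7.  20.  93.   0.  68. -76.] open 0.0498 F 12.0 t 17.1
-> shift [ -4.97 -15.48   3.22] twist -1.0
```

```bash
python3 -m pendant '[{"translation":[-1.6,-5,0],"twist":-1},{"translation":[-3.3,-10,0],"twist":-1},{"translation":[-5,-15.5,0.5],"twist":-1},{"translation":[-5,-15.5,5],"twist":-1},{"translation":[-5,-15.5,9.5],"twist":-1}]'; python3 -m pendant '[{"translation":[0,0,2.5],"twist":0},{"translation":[0,0,4.5],"twist":0},{"translation":[0,0,5.5],"twist":0},{"translation":[0,0,5.5],"twist":0},{"translation":[0,0,5.5],"twist":0}]';python3 -c "
from h import *
go(.598,-.0805,.022,83.3)"
```

```text
time: 17.73
tool_pos: [0.5994, -0.0799, 0.0867]
tcp_rot: [[-0.993, 0.114, 0.002], [0.114, 0.993, 0.0], [-0.002, 0.0, -1.0]]
wrist_force: [0.5, 0.2, -0.9]
opening: 0.0497
gripper_force: 12.0
time: 18.35
tool_pos: [0.5995, -0.0805, 0.0334]
tcp_rot: [[-0.994, 0.114, 0.002], [0.114, 0.994, -0.0], [-0.002, -0.0, -1.0]]
wrist_force: [-0.1, 0.4, 0.3]
opening: 0.0499
gripper_force: 12.0
pos [ 0.5995 -0.0805  0.0334] phi 83.5 j [ -9.  30.  99.  -0.  51. -92.] open 0.0499 F 12.0 t 18.35
-> shift [ 0.15 -0.01  1.14] twist 0.2
```

```bash
python3 -m pendant '[{"translation":[0.1,0,0.4],"twist":0.2},{"translation":[0.1,0,0.8],"twist":0.2},{"translation":[0.1,0,1.1],"twist":0.2},{"translation":[0.1,0,1.15],"twist":0.2},{"translation":[0.1,0,1.15],"twist":0.2}]'; python3 -m pendant '[{"translation":[0,0,0],"twist":0},{"translation":[0,0,0],"twist":0},{"translation":[0,0,0],"twist":0},{"translation":[0,0,0],"twist":0}]' 7.5;python3 -m pendant '[{"translation":[0,0,-2],"twist":0},{"translation":[0,0,-7],"twist":0},{"translation":[0,0,-12],"twist":0},{"translation":[0,0,-17],"twist":0},{"translation":[0,0,-17],"twist":0}]'; python3 -c "
from h import *
go(.5335,-.386,.19,38.7)
for n in('top','scene'): print(top_face(n,(.598,-.0805),.049,.05))"
```

```text
time: 18.98
tool_pos: [0.5977, -0.0809, 0.0214]
tcp_rot: [[-0.993, 0.118, 0.0], [0.118, 0.993, -0.0], [-0.0, -0.0, -1.0]]
wrist_force: [-1.5, 0.3, 3.4]
opening: 0.0503
gripper_force: 12.0
time: 19.48
tool_pos: [0.5977, -0.0808, 0.0208]
tcp_rot: [[-0.993, 0.118, -0.0], [0.118, 0.993, -0.0], [0.0, -0.0, -1.0]]
wrist_force: [-0.0, 0.0, 0.3]
opening: 0.075
gripper_force: 0.0
time: 20.1
tool_pos: [0.6003, -0.0812, 0.1958]
tcp_rot: [[-0.993, 0.118, 0.01], [0.118, 0.993, -0.002], [-0.01, -0.0, -1.0]]
wrist_force: [-0.1, 0.6, -0.4]
opening: 0.0751
gripper_force: 0.0
pos [ 0.6003 -0.0812  0.1958] phi 83.2 j [ -9.  21.  88.  -0.  70. -92.] open 0.0751 F 0.0 t 20.1
-> shift [  3.05 -31.06   0.56] twist 44.5
(array([ 5.99700e-01, -8.21000e-02,  4.86000e-02,  4.89000e-02,
        6.17000e-02,  8.18875e+01]), np.int64(305))
(array([ 6.0000e-01, -8.0000e-02,  4.8800e-02,  5.7800e-02,  6.3300e-02,
        8.4204e+01]), np.int64(271))
```

```bash
python3 -m pendant '[{"translation":[0.6,-6,0],"twist":9},{"translation":[1.2,-12.1,0],"twist":18},{"translation":[1.8,-18.3,0],"twist":27},{"translation":[2.4,-24.5,0],"twist":36},{"translation":[3,-30.6,0],"twist":44.5}]' 8.5;python3 -m pendant '[{"translation":[0,0,2],"twist":0},{"translation":[0,0,6],"twist":0},{"translation":[0,0,9],"twist":0},{"translation":[0,0,9],"twist":0}]'; python3 -c "
from h import *
go(.5335,-.386,.01,38.7)
im,d=arm.read_camera('wrist');cv2.imwrite('pics/w3.png',im[:,:,::-1])"
```

```text
time: 20.82
tool_pos: [0.5304, -0.3824, 0.1884]
tcp_rot: [[-0.622, 0.783, -0.003], [0.783, 0.622, 0.003], [0.004, -0.001, -1.0]]
wrist_force: [0.9, -0.3, 0.2]
opening: 0.0848
gripper_force: 0.0
time: 21.32
tool_pos: [0.5294, -0.3793, 0.0963]
tcp_rot: [[-0.626, 0.78, -0.008], [0.78, 0.626, 0.006], [0.01, -0.003, -1.0]]
wrist_force: [-0.7, -0.1, 0.9]
opening: 0.0847
gripper_force: 0.0
pos [ 0.5294 -0.3793  0.0963] phi 38.7 j [-37.  30.  88.  -0.  62. -75.] open 0.0847 F 0.0 t 21.325
-> shift [-0.86 -0.07  8.62] twist 0.0
```

View pics/w3.png

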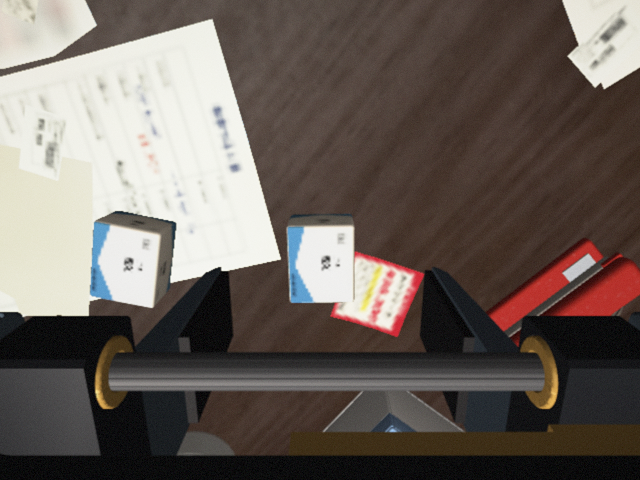

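The wrist view shows the white box at (322,260), square between the fingers. Its twin at (130,260) and the stapler at (570,290) are outside them. Before descending I'll check the clearance.

```bash
python3 -c "
from h import *
s=arm.get_state();R=s['tcp_rot']
for n in('top','scene'):
    d=arm.read_camera(n)[1];P=cloud(n,d).reshape(-1,3)
    q=(P-[.5335,-.386,0])@R; q[:,2]=P[:,2]
    for nm,m in (('finger zone',(abs(q[:,0])<.03)&(abs(q[:,1])<.075)&(abs(q[:,1])>.03)&(q[:,2]>.01)&(q[:,2]<.06)),('body zone',(abs(q[:,0])<.05)&(abs(q[:,1])<.1)&(q[:,2]>.045)&(q[:,2]<.075)),('stapler y',(P[:,2]>.01)&(P[:,2]<.06)&(abs(q[:,0])<.05)&(q[:,1]>.04)&(q[:,1]<.15))):
        print(n,nm,m.sum(),q[m].min(0).round(3) if m.any() else '')
"
```

```text
top finger zone 0 
top body zone 0 
top stapler y 67 [-0.048  0.137  0.01 ]
scene finger zone 2 [ 0.029 -0.052  0.011]
scene body zone 0 
scene stapler y 90 [-0.05   0.086  0.01 ]
```

```bash
python3 -m pendant '[{"translation":[-0.9,-0.1,3.5],"twist":0},{"translation":[-0.9,-0.1,7],"twist":0},{"translation":[-0.9,-0.1,8.4],"twist":0},{"translation":[-0.9,-0.1,8.4],"twist":0}]'; python3 -m pendant '[{"translation":[0,0,0],"twist":0},{"translation":[0,0,0],"twist":0},{"translation":[0,0,0],"twist":0},{"translation":[0,0,0],"twist":0},{"translation":[0,0,0],"twist":0}]' 3 12;  python3 -m pendant '[{"translation":[0,0,0],"twist":0},{"translation":[0,0,-4],"twist":0},{"translation":[0,0,-9],"twist":0},{"translation":[0,0,-14],"twist":0},{"translation":[0,0,-18],"twist":0}]' ;python3 -c "
from h import *
go(.599,-.081,.19,83.2)"
```

```text
time: 21.98
tool_pos: [0.537, -0.3888, 0.0172]
tcp_rot: [[-0.626, 0.78, -0.0], [0.78, 0.626, -0.0], [0.0, -0.0, -1.0]]
wrist_force: [0.3, -0.3, 0.7]
opening: 0.0849
gripper_force: 0.0
time: 22.6
tool_pos: [0.5367, -0.3889, 0.0172]
tcp_rot: [[-0.626, 0.78, -0.0], [0.78, 0.626, -0.0], [-0.0, -0.0, -1.0]]
wrist_force: [-0.8, 0.0, 2.2]
opening: 0.0399
gripper_force: 12.0
time: 23.22
tool_pos: [0.5371, -0.3888, 0.1991]
tcp_rot: [[-0.626, 0.78, 0.002], [0.78, 0.626, -0.001], [-0.002, 0.001, -1.0]]
wrist_force: [0.8, 0.1, 0.5]
opening: 0.0403
gripper_force: 12.0
pos [ 0.5371 -0.3888  0.1991] phi 38.7 j [-37.  27.  78.   0.  75. -76.] open 0.0403 F 12.0 t 23.225
-> shift [20.13 24.1   0.89] twist -44.5
```

```bash
python3 -m pendant '[{"translation":[4,4.8,0],"twist":-9},{"translation":[8,9.6,0],"twist":-18},{"translation":[12,14.4,0],"twist":-27},{"translation":[16,19.2,0],"twist":-36},{"translation":[20,23.8,0],"twist":-44.5}]';python3 -m pendant '[{"translation":[0,0,0],"twist":0},{"translation":[0,0,0],"twist":0},{"translation":[0,0,0],"twist":0}]'; python3 -c "
from h import *
go(.603,-.0815,.085,83.2)"
```

```text
time: 23.85
tool_pos: [0.5974, -0.0817, 0.1968]
tcp_rot: [[-0.994, 0.113, 0.0], [0.113, 0.994, 0.0], [-0.0, 0.0, -1.0]]
wrist_force: [0.1, 0.6, -0.5]
opening: 0.04
gripper_force: 12.0
time: 24.22
tool_pos: [0.597, -0.0853, 0.1968]
tcp_rot: [[-0.993, 0.12, -0.0], [0.12, 0.993, -0.0], [0.0, -0.0, -1.0]]
wrist_force: [-0.0, -0.0, -1.5]
opening: 0.0401
gripper_force: 12.0
pos [ 0.597  -0.0853  0.1968] phi 83.1 j [ -9.  21.  87.  -0.  71. -92.] open 0.0401 F 12.0 t 24.225
-> shift [-0.55  0.45 11.18] twist -0.1
```

```bash
python3 -m pendant '[{"translation":[-0.5,0.45,4],"twist":0},{"translation":[-0.5,0.45,8],"twist":0},{"translation":[-0.5,0.45,11.2],"twist":0},{"translation":[-0.5,0.45,11.2],"twist":0},{"translation":[-0.5,0.45,11.2],"twist":0}]'; python3 -c "
from h import *
go(.603,-.0815,.067,83.2)
im,d=arm.read_camera('scene');cv2.imwrite('pics/s2.png',cv2.resize(im[190:290,250:370,::-1],None,fx=5,fy=5))
im,d=arm.read_camera('wrist');cv2.imwrite('pics/w4.png',im[:,:,::-1])"
```

```text
time: 24.85
tool_pos: [0.6037, -0.081, 0.0863]
tcp_rot: [[-0.993, 0.119, 0.002], [0.119, 0.993, -0.0], [-0.002, -0.0, -1.0]]
wrist_force: [-0.0, -0.3, -0.3]
opening: 0.0391
gripper_force: 12.0
pos [ 0.6037 -0.081   0.0863] phi 83.2 j [ -9.  27.  95.  -0.  57. -92.] open 0.0391 F 12.0 t 24.85
-> shift [ 0.07 -0.06  1.93] twist -0.0
```

View pics/s2.png

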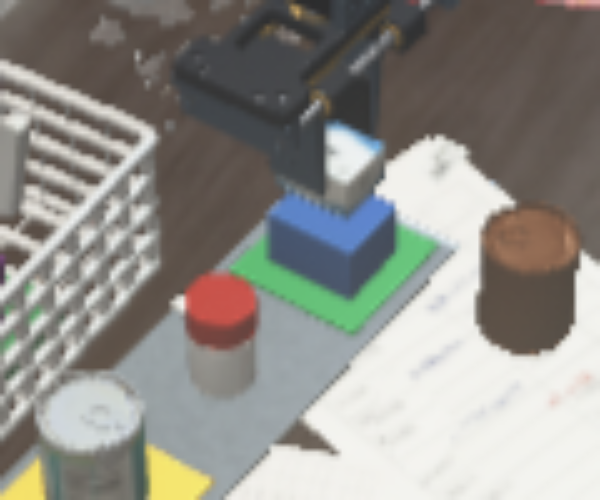

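View pics/w4.png

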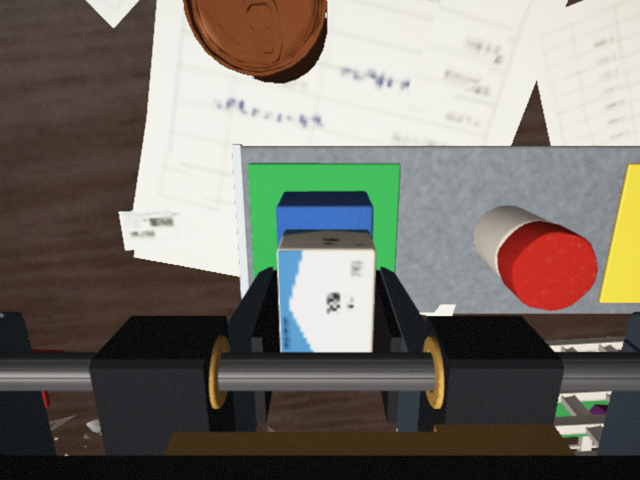

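The wrist view shows the white box's front top edge at about (327,250) and the blue box's front top edge at about (325,207), parallel to each other. I'll check the offset with rays.

```bash
python3 -c "
from h import *
im=cv2.imread('pics/w4.png').astype(int)
print(im[188:262:2,325].tolist())
i=arm.camera_info('wrist')
print(ray('wrist',[(280,250),(327,250),(374,250)],.099,i).round(4)); print(ray('wrist',[(278,206),(325,206),(372,206)],.049,i).round(4))
"
```

```text
[[95, 191, 70], [84, 169, 57], [53, 38, 23], [53, 33, 20], [57, 36, 22], [52, 33, 18], [53, 31, 15], [58, 36, 23], [57, 35, 20], [133, 82, 49], [188, 119, 68], [199, 115, 64], [200, 117, 65], [197, 118, 63], [198, 113, 65], [201, 119, 67], [201, 115, 66], [196, 111, 62], [198, 115, 65], [198, 112, 62], [191, 114, 64], [69, 63, 60], [69, 74, 81], [71, 77, 85], [70, 79, 86], [53, 57, 60], [58, 65, 68], [76, 83, 87], [63, 67, 71], [83, 92, 98], [117, 131, 140], [197, 217, 226], [234, 241, 241], [238, 239, 239], [238, 240, 240], [238, 239, 240], [238, 240, 241]]
[[ 0.572  -0.0941  0.099 ]
 [ 0.5742 -0.0757  0.099 ]
 [ 0.5764 -0.0573  0.099 ]]
[[ 0.5654 -0.0994  0.049 ]
 [ 0.5682 -0.0759  0.049 ]
 [ 0.571  -0.0524  0.049 ]]
```

The white box sits within 1 mm of centre over the blue one. I'll lower and release.

```bash
python3 -m pendant '[{"translation":[0.05,0,0.7],"twist":0},{"translation":[0.05,0,1.3],"twist":0},{"translation":[0.05,0,1.7],"twist":0},{"translation":[0.05,0,1.9],"twist":0},{"translation":[0.05,0,1.95],"twist":0}]'; python3 -m pendant '[{"translation":[0,0,0],"twist":0},{"translation":[0,0,0],"twist":0}]'; python3 -c "
from h import *
go(.603,-.0815,.066,83.2)"
```

```text
time: 25.58
tool_pos: [0.602, -0.0798, 0.0661]
tcp_rot: [[-0.993, 0.117, -0.001], [0.117, 0.993, 0.0], [0.001, -0.0, -1.0]]
wrist_force: [-2.9, -0.3, 8.1]
opening: 0.04
gripper_force: 12.0
time: 25.82
tool_pos: [0.602, -0.0798, 0.0661]
tcp_rot: [[-0.993, 0.118, -0.0], [0.118, 0.993, 0.0], [0.0, -0.0, -1.0]]
wrist_force: [-2.9, 0.4, 5.0]
opening: 0.04
gripper_force: 12.0
pos [ 0.602  -0.0798  0.0661] phi 83.3 j [ -9.  28.  97.  -0.  55. -92.] open 0.04 F 12.0 t 25.825
-> shift [-0.12 -0.16  0.01] twist 0.1
```

In contact at a light 5–8 N. Releasing, then on to the orange box.

```bash
python3 -m pendant '[{"translation":[0,0,0],"twist":0},{"translation":[0,0,0],"twist":0},{"translation":[0,0,0],"twist":0},{"translation":[0,0,0],"twist":0}]' 6.5;python3 -m pendant '[{"translation":[0,0,-2],"twist":0},{"translation":[0,0,-6],"twist":0},{"translation":[0,0,-10],"twist":0},{"translation":[0,0,-13],"twist":0},{"translation":[0,0,-13],"twist":0}]'; python3 -c "
from h import *
go(.4413,.2017,.19,60.6)
for n in('top','scene'): print(top_face(n,(.599,-.081),.079,.05), top_face(n,(.611,.03),.071,.035))"
```

```text
time: 26.32
tool_pos: [0.6023, -0.0799, 0.0653]
tcp_rot: [[-0.993, 0.118, -0.0], [0.118, 0.993, -0.0], [0.0, -0.0, -1.0]]
wrist_force: [0.3, -0.8, 1.3]
opening: 0.0649
gripper_force: 0.0
time: 26.95
tool_pos: [0.6037, -0.0801, 0.1981]
tcp_rot: [[-0.993, 0.118, 0.006], [0.118, 0.993, -0.001], [-0.006, -0.0, -1.0]]
wrist_force: [-0.3, -0.3, -0.5]
opening: 0.065
gripper_force: 0.0
pos [ 0.6037 -0.0801  0.1981] phi 83.2 j [ -9.  22.  87.  -0.  71. -92.] open 0.065 F 0.0 t 26.95
-> shift [19.45 26.07  0.69] twist 22.6
(array([ 5.97700e-01, -8.12000e-02,  7.85000e-02,  3.80000e-02,
        5.13000e-02,  8.02718e+01]), np.int64(200)) None
(array([ 6.00000e-01, -7.60000e-02,  7.89000e-02,  4.90000e-02,
        5.32000e-02,  8.79487e+01]), np.int64(190)) (array([ 0.6103,  0.0318,  0.0702,  0.0362,  0.0434, 29.6254]), np.int64(133))
```

```bash
python3 -m pendant '[{"translation":[3.6,4.8,0],"twist":6},{"translation":[7.2,9.6,0],"twist":12},{"translation":[10.8,14.4,0],"twist":18},{"translation":[14.4,19.2,0],"twist":22.6},{"translation":[18,24,0],"twist":22.6}]' 8;python3 -m pendant '[{"translation":[0,0,0],"twist":0},{"translation":[0,0,0],"twist":0}]'; python3 -c "
from h import *
go(.4413,.2017,.08,60.6)"
```

```text
time: 27.78
tool_pos: [0.45, 0.1808, 0.1941]
tcp_rot: [[-0.871, 0.491, -0.002], [0.491, 0.871, -0.001], [0.001, -0.002, -1.0]]
wrist_force: [1.4, 1.1, -0.4]
opening: 0.0799
gripper_force: 0.0
time: 28.02
tool_pos: [0.4515, 0.1793, 0.1946]
tcp_rot: [[-0.872, 0.489, -0.001], [0.489, 0.872, -0.001], [0.0, -0.002, -1.0]]
wrist_force: [0.9, 0.3, -0.5]
opening: 0.0801
gripper_force: 0.0
pos [0.4515 0.1793 0.1946] phi 60.7 j [ 20.  11. 103.  -0.  66. -40.] open 0.0801 F 0.0 t 28.025
-> shift [ 1.98  1.47 11.46] twist 0.1
```

```bash
python3 -m pendant '[{"translation":[1,0.7,4],"twist":0},{"translation":[2,1.5,8],"twist":0},{"translation":[2,1.5,11.4],"twist":0},{"translation":[2,1.5,11.4],"twist":0},{"translation":[2,1.5,11.4],"twist":0}]'; python3 -c "
from h import *
go(.4413,.2017,.005,60.6)
im,d=arm.read_camera('wrist')
i=arm.camera_info('wrist');m=cv2.inRange(cv2.cvtColor(im,cv2.COLOR_RGB2HSV),(8,120,120),(24,255,255));m[330:]=0
v,u=np.nonzero(m);p=ray('wrist',np.c_[u,v],.02,i)[:,:2]*1000
print(len(u),u.mean(),v.mean(),cv2.minAreaRect(p.astype(np.float32)))
cv2.imwrite('pics/w5.png',im[:,:,::-1])"
```

```text
time: 28.65
tool_pos: [0.443, 0.202, 0.0822]
tcp_rot: [[-0.871, 0.492, 0.001], [0.492, 0.871, 0.0], [-0.001, 0.001, -1.0]]
wrist_force: [0.4, 0.7, 0.6]
opening: 0.08
gripper_force: 0.0
pos [0.443  0.202  0.0822] phi 60.5 j [ 23.  18. 112.  -0.  50. -37.] open 0.08 F 0.0 t 28.65
-> shift [ 0.15 -0.12  7.72] twist -0.1
4366 322.2162162162162 250.1156665139716 ((439.2767639160156, 203.06146240234375), (39.77454376220703, 39.50421142578125), 59.9887809753418)
```

View pics/w5.png

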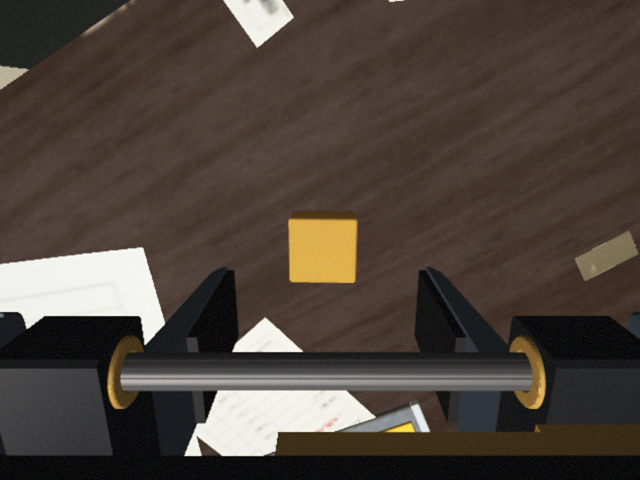

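The wrist view shows the orange box at (322,250), square between the fingers. I'll descend and grip.

```bash
python3 -m pendant '[{"translation":[0.25,-0.1,3.5],"twist":0},{"translation":[0.25,-0.1,6.5],"twist":0},{"translation":[0.25,-0.1,7.6],"twist":0},{"translation":[0.25,-0.1,7.6],"twist":0}]'; python3 -m pendant '[{"translation":[0,0,0],"twist":0},{"translation":[0,0,0],"twist":0},{"translation":[0,0,0],"twist":0},{"translation":[0,0,0],"twist":0},{"translation":[0,0,0],"twist":0}]' 3 12;  python3 -m pendant '[{"translation":[0,0,0],"twist":0},{"translation":[0,0,-4],"twist":0},{"translation":[0,0,-9],"twist":0},{"translation":[0,0,-14],"twist":0},{"translation":[0,0,-19],"twist":0}]' ;python3 -c "
from h import *
go(.598,-.0805,.19,83.3)"
```

```text
time: 29.2
tool_pos: [0.4396, 0.2029, 0.006]
tcp_rot: [[-0.871, 0.49, 0.001], [0.49, 0.871, 0.0], [-0.001, 0.001, -1.0]]
wrist_force: [-0.3, 0.7, -0.0]
opening: 0.0798
gripper_force: 0.0
time: 29.82
tool_pos: [0.439, 0.2029, 0.0056]
tcp_rot: [[-0.872, 0.49, 0.0], [0.49, 0.872, -0.0], [-0.0, 0.0, -1.0]]
wrist_force: [-0.4, -0.6, 1.9]
opening: 0.04
gripper_force: 12.0
time: 30.45
tool_pos: [0.4386, 0.2027, 0.1969]
tcp_rot: [[-0.872, 0.49, -0.0], [0.49, 0.872, -0.0], [0.0, -0.0, -1.0]]
wrist_force: [0.1, 0.7, -0.3]
opening: 0.0398
gripper_force: 12.0
pos [0.4386 0.2027 0.1969] phi 60.6 j [ 23.  11. 103.  -0.  67. -37.] open 0.0398 F 12.0 t 30.45
-> shift [-27.77 -16.87   0.69] twist -22.7
```

```bash
python3 -m pendant '[{"translation":[-5,-3,0],"twist":-6},{"translation":[-10,-6,0],"twist":-12},{"translation":[-15,-9.1,0],"twist":-18},{"translation":[-20,-12.2,0],"twist":-22.7},{"translation":[-25,-15.2,0],"twist":-22.7}]'; python3 -m pendant '[{"translation":[0,0,0],"twist":0},{"translation":[0,0,0],"twist":0}]';python3 -c "
from h import *
go(.598,-.0805,.103,83.3)"
```

```text
time: 31.08
tool_pos: [0.5829, -0.054, 0.1951]
tcp_rot: [[-0.993, 0.116, -0.0], [0.116, 0.993, 0.0], [0.0, 0.0, -1.0]]
wrist_force: [0.9, 0.3, -0.5]
opening: 0.0399
gripper_force: 12.0
time: 31.32
tool_pos: [0.5817, -0.0519, 0.1948]
tcp_rot: [[-0.993, 0.116, -0.002], [0.116, 0.993, 0.001], [0.002, 0.0, -1.0]]
wrist_force: [-0.3, -0.5, -0.9]
opening: 0.0399
gripper_force: 12.0
pos [ 0.5817 -0.0519  0.1948] phi 83.3 j [ -6.  20.  90.   0.  70. -90.] open 0.0399 F 12.0 t 31.325
-> shift [-1.97 -2.66  9.18] twist 0.0
```

```bash
python3 -m pendant '[{"translation":[-2,-2.7,2],"twist":0},{"translation":[-2,-2.7,6],"twist":0},{"translation":[-2,-2.7,9],"twist":0},{"translation":[-2,-2.7,9],"twist":0},{"translation":[-2,-2.7,9],"twist":0}]';python3 -c "
from h import *
go(.598,-.0805,.085,83.3)
im,d=arm.read_camera('wrist');cv2.imwrite('pics/w6.png',im[:,:,::-1])"
```

```text
time: 31.95
tool_pos: [0.5997, -0.0804, 0.1069]
tcp_rot: [[-0.993, 0.114, 0.002], [0.114, 0.993, -0.0], [-0.002, -0.0, -1.0]]
wrist_force: [-0.3, -0.6, -1.0]
opening: 0.0397
gripper_force: 12.0
pos [ 0.5997 -0.0804  0.1069] phi 83.4 j [ -9.  26.  94.   0.  60. -92.] open 0.0397 F 12.0 t 31.95
-> shift [ 0.18 -0.03  2.19] twist 0.1
```

View pics/w6.png

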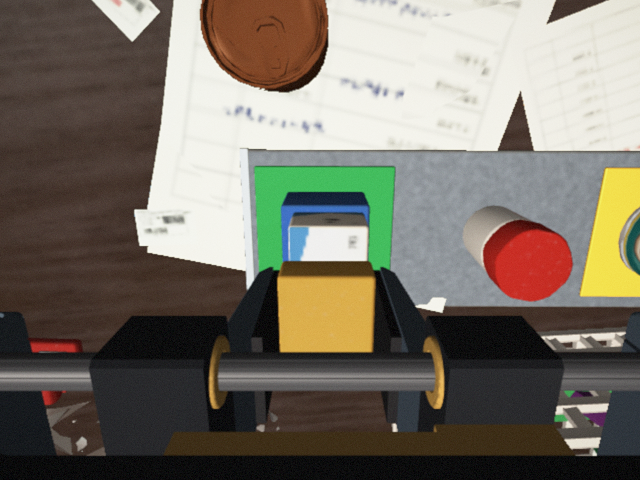

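The wrist view shows the stack square: blue front edge at (325,205), white at (328,226) and the orange box's front at about (327,270). I'll compare the edges.

```bash
python3 -c "
from h import *
im=cv2.imread('pics/w6.png').astype(int)
print([(v,im[v,318].sum()) for v in range(214,292,2)])
i=arm.camera_info('wrist')
m=cv2.inRange(cv2.cvtColor(cv2.imread('pics/w6.png'),cv2.COLOR_BGR2HSV),(8,120,60),(24,255,255))
print('orange cols',[np.nonzero(m[v,260:400])[0][[0,-1]]+260 for v in (275,285,300)])
for v in(225,227): print('white',ray('wrist',[(289,v),(328,v),(368,v)],.079,i).round(4)[:,:2].tolist())
for v in(264,268,272,276): print('orange',v,ray('wrist',[(280,v),(327,v),(375,v)],.121,i).round(4)[:,:2].tolist())
"
```

```text
[(214, np.int64(216)), (216, np.int64(240)), (218, np.int64(247)), (220, np.int64(243)), (222, np.int64(260)), (224, np.int64(274)), (226, np.int64(553)), (228, np.int64(706)), (230, np.int64(713)), (232, np.int64(717)), (234, np.int64(715)), (236, np.int64(719)), (238, np.int64(717)), (240, np.int64(718)), (242, np.int64(719)), (244, np.int64(718)), (246, np.int64(711)), (248, np.int64(720)), (250, np.int64(719)), (252, np.int64(716)), (254, np.int64(717)), (256, np.int64(715)), (258, np.int64(721)), (260, np.int64(675)), (262, np.int64(150)), (264, np.int64(157)), (266, np.int64(142)), (268, np.int64(150)), (270, np.int64(155)), (272, np.int64(148)), (274, np.int64(167)), (276, np.int64(293)), (278, np.int64(428)), (280, np.int64(476)), (282, np.int64(477)), (284, np.int64(461)), (286, np.int64(470)), (288, np.int64(471)), (290, np.int64(470))]
orange cols [array([278, 373]), array([277, 375]), array([277, 374])]
white [[0.5694, -0.0943], [0.5716, -0.0755], [0.5739, -0.0561]]
white [[0.5704, -0.0945], [0.5726, -0.0756], [0.5749, -0.0562]]
orange 264 [[0.5735, -0.0949], [0.5756, -0.0765], [0.5778, -0.0577]]
orange 268 [[0.5751, -0.0952], [0.5773, -0.0767], [0.5795, -0.0578]]
orange 272 [[0.5768, -0.0954], [0.579, -0.0769], [0.5812, -0.058]]
orange 276 [[0.5785, -0.0957], [0.5807, -0.0771], [0.5829, -0.0581]]
```

```bash
python3 -m pendant '[{"translation":[0.25,0.1,0.5],"twist":0},{"translation":[0.25,0.1,1],"twist":0},{"translation":[0.25,0.1,1.2],"twist":0},{"translation":[0.25,0.1,1.2],"twist":0},{"translation":[0.25,0.1,1.2],"twist":0}]';python3 -c "
from h import *
go(.5962,-.0792,.085,83.3)"
```

```text
time: 32.62
tool_pos: [0.5968, -0.0801, 0.0935]
tcp_rot: [[-0.993, 0.116, 0.0], [0.116, 0.993, -0.0], [-0.0, -0.0, -1.0]]
wrist_force: [-0.8, 0.4, -0.5]
opening: 0.0401
gripper_force: 12.0
pos [ 0.5968 -0.0801  0.0935] phi 83.3 j [ -9.  26.  96.  -0.  58. -92.] open 0.0401 F 12.0 t 32.625
-> shift [0.07 0.08 0.85] twist 0.0
```

```bash
python3 -m pendant '[{"translation":[0.05,0.1,0.4],"twist":0},{"translation":[0.05,0.1,0.7],"twist":0},{"translation":[0.05,0.1,0.85],"twist":0},{"translation":[0.05,0.1,0.9],"twist":0},{"translation":[0.05,0.1,0.9],"twist":0}]';python3 -m pendant '[{"translation":[0,0,0],"twist":0},{"translation":[0,0,0],"twist":0}]';python3 -c "
from h import *
go(.5962,-.0792,.085,83.3)"
```

```text
time: 33.25
tool_pos: [0.5963, -0.079, 0.0846]
tcp_rot: [[-0.993, 0.116, 0.0], [0.116, 0.993, -0.0], [-0.0, -0.0, -1.0]]
wrist_force: [-1.2, 0.1, 1.7]
opening: 0.0397
gripper_force: 12.0
time: 33.5
tool_pos: [0.5963, -0.079, 0.0846]
tcp_rot: [[-0.993, 0.116, 0.0], [0.116, 0.993, -0.0], [-0.0, -0.0, -1.0]]
wrist_force: [-1.9, 0.3, 2.8]
opening: 0.0396
gripper_force: 12.0
pos [ 0.5963 -0.079   0.0846] phi 83.3 j [ -9.  27.  96.  -0.  57. -92.] open 0.0396 F 12.0 t 33.5
-> shift [ 0.01 -0.03 -0.04] twist 0.0
```

In contact at about 3 N. I'll release, back off and check.

```bash
python3 -m pendant '[{"translation":[0,0,0],"twist":0},{"translation":[0,0,0],"twist":0},{"translation":[0,0,0],"twist":0},{"translation":[0,0,0],"twist":0}]' 6.5;python3 -m pendant '[{"translation":[0,0,-2],"twist":0},{"translation":[0,0,-6],"twist":0},{"translation":[0,0,-10],"twist":0},{"translation":[0,0,-13],"twist":0},{"translation":[0,0,-13],"twist":0}]'; python3 -m pendant '[{"translation":[6,-3,0],"twist":0},{"translation":[12,-8,0],"twist":0},{"translation":[18,-13,0],"twist":0},{"translation":[22,-18,0],"twist":0},{"translation":[22,-18,0],"twist":0}]'; python3 -c "
from h import *
ims=[]
for n,(r,c) in dict(top=(150,230),scene=(190,230)).items():
    im,d=arm.read_camera(n)
    for k,p,h,rr in (('orange',(.598,-.08),.099,.04),('white',(.598,-.08),.079,.045),('blue',(.598,-.08),.049,.05),('jar',(.61,.03),.071,.035),('tin',(.624,.14),.081,.045)): print(n,k,top_face(n,p,h,rr,d))
    ims.append(cv2.resize(im[r:r+130,c:c+170,::-1],None,fx=2.3,fy=2.3,interpolation=2))
cv2.imwrite('pics/f.png',np.hstack(ims))"
```

```text
time: 34.0
tool_pos: [0.5964, -0.079, 0.0844]
tcp_rot: [[-0.993, 0.116, -0.0], [0.116, 0.993, -0.0], [0.0, -0.0, -1.0]]
wrist_force: [-0.9, 0.2, 0.4]
opening: 0.065
gripper_force: 0.0
time: 34.62
tool_pos: [0.5977, -0.0792, 0.2171]
tcp_rot: [[-0.993, 0.116, 0.006], [0.116, 0.993, -0.001], [-0.006, -0.0, -1.0]]
wrist_force: [0.1, -0.1, -0.2]
opening: 0.0651
gripper_force: 0.0
time: 35.25
tool_pos: [0.354, -0.2328, 0.2131]
tcp_rot: [[-0.993, 0.117, -0.002], [0.117, 0.993, 0.001], [0.002, 0.001, -1.0]]
wrist_force: [0.2, 0.8, 0.5]
opening: 0.0649
gripper_force: 0.0
top orange (array([ 5.98800e-01, -7.95000e-02,  9.87000e-02,  3.98000e-02,
        4.06000e-02,  8.33867e+01]), np.int64(245))
top white (array([ 0.5767, -0.0782,  0.0788,  0.0119,  0.0407,  3.1274]), np.int64(56))
top blue (array([ 5.99000e-01, -8.17000e-02,  4.87000e-02,  4.88000e-02,
        6.03000e-02,  8.32304e+01]), np.int64(104))
top jar (array([ 0.6108,  0.0287,  0.0701,  0.0392,  0.0361, 21.7131]), np.int64(181))
top tin (array([0.6255, 0.141 , 0.0787, 0.0558, 0.0556, 5.5226]), np.int64(320))
scene orange (array([ 5.98800e-01, -7.87000e-02,  9.89000e-02,  4.61000e-02,
        4.48000e-02,  8.25125e+01]), np.int64(156))
scene white (array([ 5.903e-01, -6.750e-02,  7.880e-02,  5.780e-02,  3.590e-02,
        4.088e+01]), np.int64(77))
scene blue (array([ 0.5921, -0.0657,  0.0484,  0.0735,  0.0433, 32.5624]), np.int64(98))
scene jar (array([ 0.6105,  0.0314,  0.0703,  0.0361,  0.041 , 29.7647]), np.int64(128))
scene tin (array([ 0.6255,  0.1429,  0.0788,  0.0558,  0.0604, 28.231 ]), np.int64(273))
```

View pics/f.png

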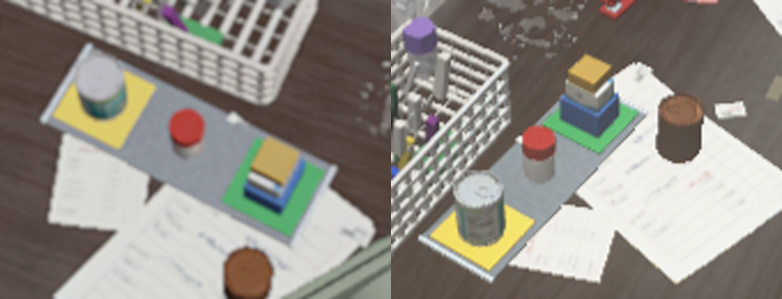

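The two views show the tin on yellow (100,85 / 480,205), the jar at the middle (187,130 / 538,150) and the squared stack on green (272,175 / 590,90). All of them measure within about 3 mm, so I'm handing in.

```bash
python3 -c "
from plant import arm
print(arm.hand_in())"
```

```text
the job is handed in; nothing more can be done
None
```

The kit is set out and handed in at about 35 s. The tin is on yellow, the jar midway, and the blue, white and orange stack on green, all about 3 mm or less from centre by camera; the label roll and stapler were not touched.

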